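# Sort the terminal bars and tip them into their stock box

## Task

Level the tipping tray, then pick every brass terminal bar out of the crate of mixed parts and lay them all on the tray; the other parts stay in the crate. Bring the empty blue stock box under the tray's lip and, with all the bars on the tray, push the edge of the tray down so that the whole batch slides into the box. Finish with the tray pushed back level, every bar in the box, and the box standing square in its old place close beside its twin, without disturbing the other things on the bench.

Things in the scene. Friction and masses are not known exactly. Their poses are not given: they have to be found in the camera images.
- tray (a joint): tilt of the sorting tray on its stand, rad. 0 = level, on its stop (a rubber bar under the rear); grows as the lip goes down, to a stop at 0.75. The hinge is stiff (0.28 N m of friction): the tray stays at any tilt it is left at; 3 to 12 N at an edge moves it, the most when loaded. It is found tipped.
- stand: grey steel stand of the sorting tray, fixed to the bench. Origin on the bench under the hinge. The hinge axis runs along the stand's y, 155 mm above the bench; the tray's lip points to the stand's +x. The base plate reaches from x = -113 to x = +43 mm and 85 mm to each side; all of the stand is under the tray.
- tray_floor (a point): point on the upper face of the aluminium tray's floor, straight above the hinge when level (14 mm from the axis, 169 mm above the bench). Axes turn with the tray: x to the lip, z out of the floor. The floor ends at the open lip, x = +85; walls rise 24 mm above it on the other sides, inside faces at y = -76, +76 and x = -111 mm. Bars begin to slide when it tilts 0.3 to 0.45 rad.
- tray_lip (a point): middle of the tray's open lip, on the floor's upper face, 85 mm from the hinge. Level, it is 169 mm above the bench; fully tipped about 107 mm above the bench and 72 mm in front of the hinge.
- tray_flange_left (a point): on the upper face of the left (+y) side flange near the lip, 70 mm to the lip side of the hinge: pushing down here tips the tray. Flat flanges run outward along the tops of the three walls, upper face 26 mm above the floor: the side ones from y = 78 to 102 mm, x = -135 to +85 mm (in tray_floor axes).
- tray_flange_right (a point): the same on the right (-y) side flange.
- tray_rear_edge (a point): middle of the upper face of the rear flange (20 mm wide, 115 to 135 mm behind the hinge), 125 mm behind the hinge: pushing down here brings a tipped tray back to level. The axes turn with the tray.
- box_mid (a point): centre (half-way up) of the empty blue plastic stock box, open at the top: 156 mm along its x, 188 mm along its y, 55 mm high, walls 8 mm, floor 5 mm, about 0.28 kg. Its centre is 27.5 mm above what it stands on. It stands beside the twin at the start. It fits in front of the stand's base plate under the lip; a wall can be pinched from above and the box slid along the bench.
- twin: the other blue stock box, the same size and fixed, full of cream terminal blocks. Origin at the centre of its underside; axes as the stock box's. The empty box stands at the start on its +y side (towards the tray), ends level, centres 200 to 206 mm apart, and belongs there again at the end.
- crate: plywood crate of mixed parts with a dark green lining, fixed; outside 206 mm along its x, 266 mm along its y, 51 mm high, walls 8 mm, floor 6 mm. Origin at the centre of its underside.
- bar1_mid (a point): centre of a brass terminal bar, 80 x 18 x 14 mm (its x, y, z), with a row of five screws on its top, about 0.11 kg. Three to five of these five bars are present (None when absent); they start flat on the crate's floor among the other parts.
- bar2_mid (a point): centre of a brass terminal bar, 80 x 18 x 14 mm (its x, y, z), with a row of five screws on its top, about 0.11 kg. Three to five of these five bars are present (None when absent); they start flat on the crate's floor among the other parts.
- bar3_mid (a point): centre of a brass terminal bar, 80 x 18 x 14 mm (its x, y, z), with a row of five screws on its top, about 0.11 kg. Three to five of these five bars are present (None when absent); they start flat on the crate's floor among the other parts.
- bar4_mid (a point): centre of a brass terminal bar, 80 x 18 x 14 mm (its x, y, z), with a row of five screws on its top, about 0.11 kg. Three to five of these five bars are present (None when absent); they start flat on the crate's floor among the other parts.
- bar5_mid (a point): centre of a brass terminal bar, 80 x 18 x 14 mm (its x, y, z), with a row of five screws on its top, about 0.11 kg. Three to five of these five bars are present (None when absent); they start flat on the crate's floor among the other parts.
- block_mid (a point): centre of a cream terminal block, 66 x 28 x 20 mm, in the crate: not wanted, stays there.
- reel_mid (a point): centre of a small green reel of copper wire, 44 mm across and 40 mm high, standing in the crate: stays there.
- bracket_mid (a point): 10 mm above the foot of a steel L bracket, 70 x 20 mm foot and 35 mm high, in the crate: stays there.
- spool: green wire spool with red wire, 80 mm across, 55 mm high, on the bench on the robot's side of the tray: a bystander. Origin at the centre of its underside.
- bobbin: green wire spool with blue wire, 64 mm across, 45 mm high, on the bench beyond the crate: a bystander.
- driver: red screwdriver lying on the bench: a bystander.
- pliers: red-handled pliers lying on the bench: a bystander. Origin at the pivot.
- glue: white glue bottle, 48 mm across, 130 mm high, beside the crate: a bystander.
Not all that is in view belongs to the job. Leave any orange look-alike of the part that bears box_mid alone.

How it is judged:
By the outcome, as a careful person would: the job done as asked, in the order asked, and still so for the second after the job is handed in, with the robot touching nothing.
Of bar1, bar2, bar3, bar4, bar5 only 3 to 5 are there at a start; the rules pass over those that are not, and their reading is None.
At some moment in a run one of bar1, bar2, bar3, bar4, bar5, box may be knocked a few centimetres aside while the robot is not near it.
Once in a run the grip may slacken for a moment while it holds something.
It also fails if it takes over 210 s, if anything falls off the work surface, if the arm or the gripper's body presses on something with over 40 N, if the wrist force passes 120 N, or if a joint passes its speed limit or range.

## Robot

A 6-joint arm with a two-finger parallel gripper is mounted at the origin on the work surface. World frame = base frame: x ahead of the robot, y to its left, z up, the work surface at z = 0. Lengths are in m, angles in rad, forces in N, time in s.
With the tool pointing down it reaches from about 0.35 to 1 m from the base axis. Payload 7.1 kg.
Tool frame: the origin (TCP) lies between the finger pads; the fingertips stand 22 mm ahead of it and the grasp point (between the pads) lies 3 mm ahead of it; z points along the fingers, y is the line along which they close (so a half turn about z gives the same grasp; the last joint's range is limited). The gripper opens to 85 mm and grips with 20 to 120 N. Pads are 22 mm wide; open, the fingers measure 114 mm over their backs; the gripper's body (76 mm by 85 mm) begins 54 mm behind the grasp point. The pads swing forward as they close: fully open they stand 13 mm farther back than shut.
Start: joints at [-1.176, 0.423, 1.63, -0, 1.089, -0.019], TCP at [0.251, -0.572, 0.253] pointing down, gripper open.
Joint ranges: [-3, 3], [-0.9, 2.11], [0.09, 2.58], [-1.31, 4.45], [0.11, 2.69], [-2.54, 2.54]. Speed limits (rad/s): [2.39, 2.39, 3.01, 3.14, 3.14, 3.14].

## Interface

Orientations are given as a rotation vector (axis times angle).
In Python, from rig import manip gives the robot as it stands. The module is installed in compiled form; this text tells all that it offers. Calls block until the motion is done:
- manip.move_to(position, orientation): joint-space move of the TCP to a pose.
- manip.servo_line(position, orientation=None, rate=0.15): straight line of the TCP; orientation=None keeps the orientation; rate is the mean speed in m/s.
- manip.set_joints(angles): joint-space move.
- manip.command_gripper(opening, f_grip=None): finger opening in m; f_grip is the grip in N (None keeps the last); returns when the fingers have stopped.
- manip.hold(seconds).
- manip.solve_ik(position, orientation): joint angles nearest the present ones, or None.
- manip.camera(name): name is "scene" or "top" or "wrist"; returns a dict with "image" (400x640x3 uint8, red, green, blue), "fx", "fy", "cx", "cy" (pixels), "k1" (the pictures are not rectified: a ray, as slopes to the right and down, at radius r is drawn at 1 + k1 r^2 times it, then the intrinsics apply), "cam_to_world" (4x4, takes a point from camera to world coordinates); the wrist camera has in their place "mount" (4x4, takes a point from camera to tool coordinates, whose origin is the TCP and whose axes are the flange's). Camera axes: x right, y down, z forward; pixel columns grow to the right and rows downward; lengths in m; the calibration is good to about 2 mm. A picture is of the moment at which its call begins: read the wrist's pose just before it. There is no depth.
A pose or a line that the arm cannot do raises manip.IKError and nothing moves.
- manip.sign_off(): hands the job in; it is judged then, once.
Readings, each from a call of its own:
- manip.get_time(): time.
- manip.get_joint_positions(): joint angles.
- manip.get_joint_vel(): joint speeds.
- manip.get_tau(): joint torques, N m.
- manip.get_position(): TCP position.
- manip.get_ee_rot(): TCP orientation.
- manip.get_contact_force(): force on the tool from outside, world axes, zero at the start.
- manip.get_torque(): the same for the moment, N m.
- manip.get_width(): finger opening in m.
- manip.get_grip_force(): force on a finger pad.
Only numpy, scipy, OpenCV 4.12 (cv2) and the standard library are available. Lean on these libraries where they do the work, as an engineer would, in place of code of your own. Each camera call takes 0.05 s, during which the arm holds its last target. There are 200 camera calls.

## Working session

There is one attempt and no reset: what is moved stays moved. The work goes in short steps, each a Python script; the robot and the scene stay as the last script left them, time stands still between calls to the robot, and variables do not carry over. Pictures are saved under pics/ and viewed, at most 15 in all, crops included, and the job is handed in when it is done.

```bash
ls; mkdir -p pics
cat > h.py <<'E'
import numpy as np, cv2
from rig import manip
from scipy.spatial.transform import Rotation as R
def cam(name):
    if name=="wrist":
        p=np.array(manip.get_position()); r=R.from_rotvec(manip.get_ee_rot()).as_matrix()
        c=manip.camera(name); T=np.eye(4); T[:3,:3]=r; T[:3,3]=p
        c["cam_to_world"]=T@np.array(c["mount"])
    else: c=manip.camera(name)
    return c
def save(c,f): cv2.imwrite("pics/"+f,c["image"][:,:,::-1]); np.save("pics/"+f[:-4]+".npy",np.array([{k:v for k,v in c.items()}],dtype=object))
def load(f): return np.load("pics/"+f+".npy",allow_pickle=True)[0]
def K(c): return np.array([[c["fx"],0,c["cx"]],[0,c["fy"],c["cy"]],[0,0,1.]])
def ray(c,u,v):
    xd=np.array([(u-c["cx"])/c["fx"],(v-c["cy"])/c["fy"]]); x=xd.copy()
    for _ in range(30): x=xd/(1+c["k1"]*(x@x))
    T=np.array(c["cam_to_world"]); return T[:3,3],T[:3,:3]@np.array([x[0],x[1],1.])
def px2w(c,u,v,z):
    o,d=ray(c,u,v); return o+d*(z-o[2])/d[2]
def w2px(c,p):
    T=np.linalg.inv(np.array(c["cam_to_world"])); q=T[:3,:3]@np.array(p,float)+T[:3,3]
    x=q[:2]/q[2]; x=x*(1+c["k1"]*(x@x)); return np.array([c["fx"]*x[0]+c["cx"],c["fy"]*x[1]+c["cy"]])
def down(yaw):
    # tool z down, tool y (closing) along direction yaw in world xy
    y=np.array([np.cos(yaw),np.sin(yaw),0]); z=np.array([0,0,-1.]); x=np.cross(y,z)
    return R.from_matrix(np.stack([x,y,z],1)).as_rotvec()
def crop(c,x0,y0,x1,y1,s,f):
    cv2.imwrite("pics/"+f,cv2.resize(c["image"][y0:y1,x0:x1,::-1],None,fx=s,fy=s,interpolation=cv2.INTER_CUBIC))
E
python3 - <<'E'
from h import *
for n in ("scene","top"):
    c=cam(n); save(c,n+"0.png"); print(n,c["fx"],c["cx"],c["cy"],c["k1"],np.round(c["cam_to_world"],3).tolist())
print(manip.get_position(),manip.get_ee_rot(),manip.get_time(),manip.get_width())
E
```

```text
pics
scene 430.22019577619295 316.11491651923615 206.5131290796567 -0.11667722060107528 [[0.726, 0.541, -0.425, 1.13], [0.687, -0.554, 0.469, -0.717], [0.018, -0.633, -0.774, 1.266], [0.0, 0.0, 0.0, 1.0]]
top 473.0025381132169 317.9949595180538 201.87049723673906 -0.006934569925561939 [[0.023, -0.989, 0.149, 0.292], [-1.0, -0.025, -0.006, -0.027], [0.009, -0.148, -0.989, 1.571], [0.0, 0.0, 0.0, 1.0]]
[ 0.25113869 -0.57179944  0.25260237] [-3.07320266e+00 -6.45047789e-01  3.93058514e-04] 0.1 0.08524923463651418
```

View pics/top0.png

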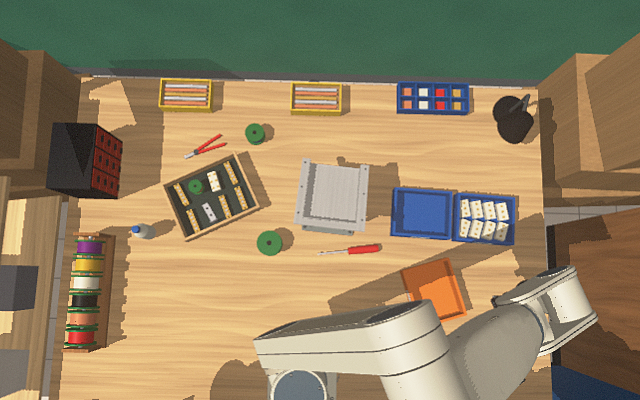

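View pics/scene0.png

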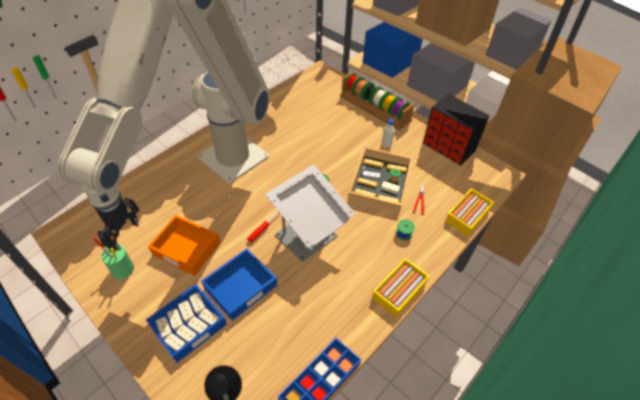

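Top view: crate at (212,197), tray (333,195), the empty blue box (422,213) beside its twin (486,219). The orange look-alike is at (433,290) and I'll leave it alone. Enlarging now.

Run:
```python
from h import *
c=load("top0"); a=cv2.resize(c["image"][140:250,155:380,::-1],None,fx=3.5,fy=3.5,interpolation=cv2.INTER_CUBIC)
cv2.imwrite("pics/crop1.png",a)
for n,(u,v),z in [("crate",(212,197),.03),("tray",(333,195),.15),("box",(422,213),.05),("twin",(486,219),.05),("orange",(433,290),.05),("spool",(269,243),.05)]: print(n,px2w(c,u,v,z).round(3))
s=load("scene0"); print(w2px(s,px2w(c,333,195,.15)))
cv2.imwrite("pics/crop2.png",cv2.resize(s["image"][130:300,180:430,::-1],None,fx=3,fy=3,interpolation=cv2.INTER_CUBIC))
```

```text
crate [0.53  0.314 0.03 ]
tray [ 0.527 -0.08   0.15 ]
box [ 0.492 -0.374  0.05 ]
twin [ 0.477 -0.582  0.05 ]
orange [ 0.246 -0.407  0.05 ]
spool [0.383 0.119 0.05 ]
[309.86274184 214.68470656]
```

View pics/crop1.png

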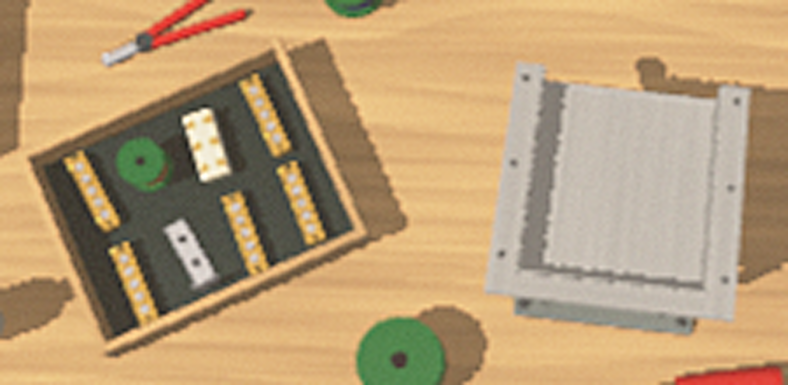

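View pics/crop2.png

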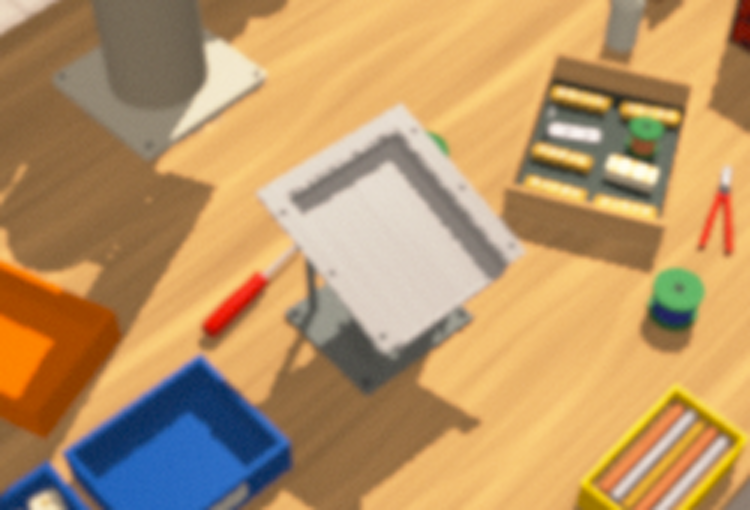

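Five brass bars are visible; the other crate parts are the reel (white-holed green), the cream block and the steel bracket. In crop1 the bars are at about (92,190), (133,283), (245,233), (266,113) and (301,202). The tray is tipped away from the robot, with its rear flange corners at (488,290) and (735,318). Next I fit the tray pose to both views.

```bash
cat > trayfit.py <<'E'
from h import *
from scipy.optimize import least_squares
def tp(q,p): # tray_floor axes (m) -> world
    x,y,yaw,t=q; px,py,pz=p; pz=pz+.014
    X=px*np.cos(t)+pz*np.sin(t); Z=-px*np.sin(t)+pz*np.cos(t)+.155
    return np.array([x+X*np.cos(yaw)-py*np.sin(yaw), y+X*np.sin(yaw)+py*np.cos(yaw), Z])
E
python3 - <<'E'
from trayfit import *
A=[((488,290),(-135,102,26)),((735,318),(-135,-102,26)),((517,64),(85,102,26)),((545,66),(85,78,26)),((749,88),(85,-102,26)),((720,86),(85,-78,26)),((567,84),(85,76,0)),((717,100),(85,-76,0))]
B=[((402,104),(-135,102,26)),((258,192),(-135,-102,26)),((522,252),(85,102,26)),((383,350),(85,-102,26))]
ct,cs=load("top0"),load("scene0")
obs=[(ct,np.array([(u+.5)/3.5-.5+155,(v+.5)/3.5-.5+140]),np.array(p)/1e3) for (u,v),p in A]+[(cs,np.array([(u+.5)/3-.5+180,(v+.5)/3-.5+130]),np.array(p)/1e3) for (u,v),p in B]
f=lambda q:np.concatenate([w2px(c,tp(q,p))-uv for c,uv,p in obs])
r=least_squares(f,[.53,-.08,-.1,.4]); print(r.x,f(r.x).round(1).tolist())
E
python3 - <<'E'
from h import *
c=load("top0"); crop(c,380,170,530,260,5,"crop3.png")
E
```

```text
[ 0.53582529 -0.07822799 -0.09357634  0.33122402] [-0.7, -0.1, 0.4, 0.4, 0.6, -0.5, 0.4, -0.2, 0.8, 0.4, 1.3, 0.1, -5.5, -0.7, 0.4, 0.5, -0.7, -0.3, -1.3, 0.0, 0.8, 0.5, -0.4, 1.7]
```

View pics/crop3.png

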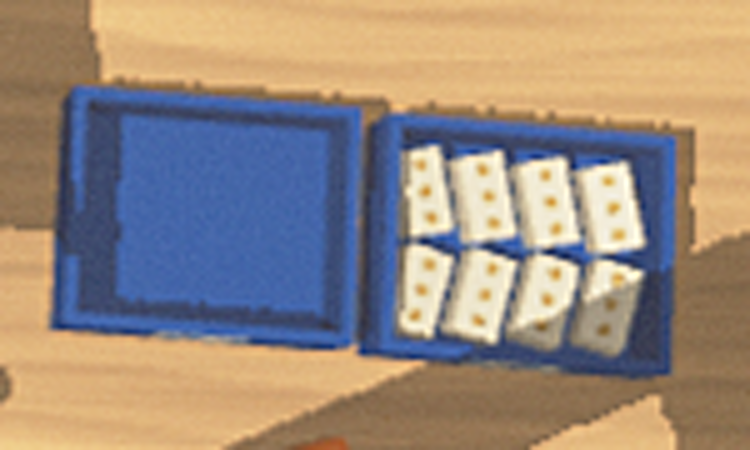

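The tray fit is good apart from one shadow outlier, and the tilt is about 0.33 rad. Box rim corners in crop3 are roughly (85,90), (362,108), (353,340) and (60,322). Now I level the tray.

```bash
cat >> trayfit.py <<'E'
Q=np.array([.5358,-.0782,-.0936,.331])
def go(p,yaw,line=False,rate=.15):
    best=None
    for k in (0,np.pi,-np.pi):
        o=down(yaw+k); j=manip.solve_ik(p,o)
        if j is not None:
            s=np.abs(np.array(j)-manip.get_joint_positions()).max()+ .3*abs(j[5])
            if best is None or s<best[0]: best=(s,o)
    if best is None: raise RuntimeError("no ik %s"%p)
    if line: manip.servo_line(p,best[1],rate)
    else: manip.move_to(p,best[1])
    return best
def arc(xt,yt,t,tip=.022,dz=0):
    p=tp([Q[0],Q[1],Q[2],t],(xt,yt,.026)); p[2]+=tip+dz; return p
E
python3 - <<'E'
from trayfit import *
manip.command_gripper(0.0,40)
yaw=Q[2]+np.pi/2
go(arc(-.125,0,.33,dz=.06),yaw)
go(arc(-.125,0,.33,dz=.008),yaw,True,.1)
f0=np.array(manip.get_contact_force()); print(f0.round(1),manip.get_position().round(4))
for t in np.arange(.33,-.031,-.04):
    manip.servo_line(arc(-.125,0,max(t,0),dz=0 if t>=0 else -.001),None,.06)
    print(round(t,2),(np.array(manip.get_contact_force())-f0).round(1)[2],end=' ')
for d in (.002,.003):
    p=arc(-.125,0,0,dz=-d); manip.servo_line(p,None,.03); fz=np.array(manip.get_contact_force()-f0)[2]; print(d,fz,manip.get_position()[2]-p[2]);
    if fz>20: break
p=manip.get_position(); p[2]+=.1; manip.servo_line(p)
# wrist view above crate
c=cam("top"); save(c,"top1.png"); print(manip.get_time())
go([.53,.31,.33],0.4)
c=cam("wrist"); save(c,"w1.png"); print(manip.get_time(),manip.get_position(),np.round(c["cam_to_world"],3).tolist(),c["fx"])
E
```

```text
[-0.7 -1.3 -0.2] [ 0.4313 -0.0686  0.2636]
0.33 0.9 0.29 0.4 0.25 0.5 0.21 0.8 0.17 0.3 0.13 -0.4 0.09 0.7 0.05 0.9 0.01 0.7 -0.03 13.0 0.002 24.245307628202557 0.0018148583084850733
7.1333
8.65 [0.53009721 0.3089843  0.32980676] [[0.922, 0.366, 0.124, 0.497], [0.386, -0.872, -0.299, 0.386], [-0.001, 0.324, -0.946, 0.451], [0.0, 0.0, 0.0, 1.0]] 350.99741438037427
```

View pics/w1.png

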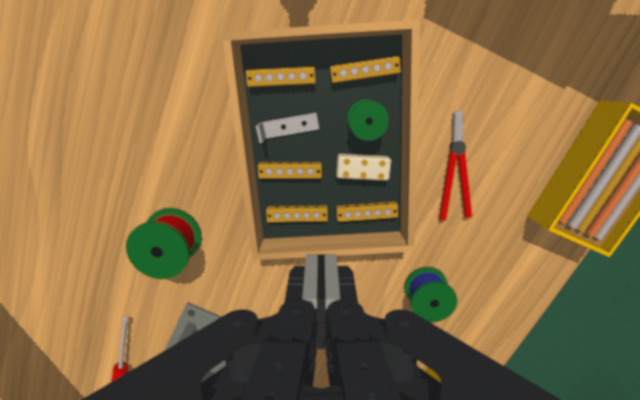

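The wrist view shows the five bars at about (281,77), (366,69), (290,171), (297,214) and (367,212); the reel, bracket and block lie apart from them. Next: bar poses by colour segmentation, plus a check that the tray is level.

```bash
cat >> trayfit.py <<'E'
def bars(c,z=.020,roi=None,amin=500,dbg=False):
    hsv=cv2.cvtColor(c["image"],cv2.COLOR_RGB2HSV)
    m=cv2.inRange(hsv,(14,110,90),(32,255,255))
    if roi is not None:
        k=np.zeros_like(m); cv2.fillConvexPoly(k,np.array(roi,np.int32),255); m&=k
    m=cv2.morphologyEx(m,cv2.MORPH_CLOSE,np.ones((7,7),np.uint8))
    m=cv2.morphologyEx(m,cv2.MORPH_OPEN,np.ones((5,5),np.uint8))
    out=[]
    for cn in cv2.findContours(m,cv2.RETR_EXTERNAL,cv2.CHAIN_APPROX_NONE)[0]:
        if cv2.contourArea(cn)<amin: continue
        W=np.array([px2w(c,*p[0],z)[:2] for p in cn],np.float32)
        (x,y),(w,h),a=cv2.minAreaRect(W*1000); a=np.radians(a)
        if w<h: w,h,a=h,w,a+np.pi/2
        a=(a+np.pi/2)%np.pi-np.pi/2
        out.append((x/1e3,y/1e3,a,w,h,cn.reshape(-1,2).mean(0).round()))
    return out
E
python3 - <<'E'
from trayfit import *
c=load("w1")
for b in bars(c,roi=[(235,35),(410,25),(408,245),(255,250)]): print(np.round(b[:5],3),b[5])
t=load("top1"); im=t["image"][:,:,::-1].copy()
im=cv2.resize(im[140:250,270:400],None,fx=5,fy=5,interpolation=cv2.INTER_CUBIC)
for p in [(-.135,.102,.026),(-.135,-.102,.026),(.085,.102,.026),(.085,-.102,.026),(.085,-.076,0),(-.111,.076,0),(-.111,-.076,0)]:
    u=w2px(t,tp([*Q[:3],0],p)); cv2.circle(im,(int((u[0]-270+.5)*5),int((u[1]-140+.5)*5)),4,(0,0,255),1)
cv2.imwrite("pics/t1.png",im)
E
```

```text
[ 0.449  0.368  0.484 90.655 27.131] [274.  78.]
[  0.535   0.314  -1.122 273.08  209.009] [333. 147.]
```

View pics/t1.png

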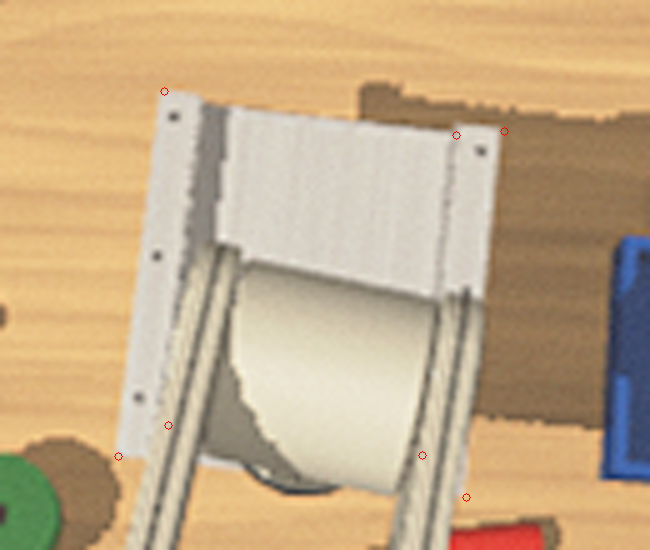

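The tray is level and matches its predicted corners. I'll tighten the ROI for the bars.

Run:
```python
from trayfit import *
c=load("w1")
for b in bars(c,roi=[(244,50),(400,44),(399,230),(264,235)],amin=250): print(np.round(b[:5],3),b[5])
hsv=cv2.cvtColor(c["image"],cv2.COLOR_RGB2HSV); print(hsv[164:180,290].tolist(), hsv[165,258:326:6].tolist())
```

```text
[ 0.531  0.221  0.422 81.147 23.652] [297. 213.]
[ 0.616  0.259  0.473 81.792 23.821] [367. 211.]
[ 0.501  0.272  0.396 80.938 20.746] [289. 170.]
[ 0.452  0.373  0.439 80.057 19.749] [281.  76.]
[ 0.539  0.418  0.54  81.841 19.656] [365.  69.]
[[20, 202, 163], [20, 205, 184], [20, 195, 187], [19, 166, 177], [17, 101, 167], [14, 44, 167], [11, 24, 171], [12, 22, 173], [12, 25, 172], [14, 39, 171], [16, 81, 173], [18, 144, 179], [20, 191, 180], [20, 197, 158], [20, 169, 107], [21, 96, 53]] [[20, 181, 142], [21, 205, 185], [20, 203, 185], [20, 204, 185], [20, 203, 185], [20, 203, 185], [20, 201, 185], [20, 202, 184], [20, 205, 184], [20, 205, 184], [20, 203, 185], [67, 41, 56]]
```

Run:
```python
from trayfit import *
from scipy.optimize import least_squares
c=load("w1"); t=load("top0")
# rim outer corners z=.051: wrist view (read off picture) and top view
Wp=[(229,40),(412,27),(409,247),(258,255)]  # near y=+... rim outer corners
Tp=[((u+.5)/3.5-.5+155,(v+.5)/3.5-.5+140) for u,v in [(110,350),(30,160),(280,42),(368,232)]]
print("wrist",[px2w(c,*p,.051).round(3)[:2].tolist() for p in Wp]); W=[px2w(t,*p,.051)[:2] for p in Tp]; print("top",np.round(W,3).tolist())
M=np.array([(-.103,.133),(.103,.133),(.103,-.133),(-.103,-.133)])
# match by order: lower-left=(x-,y+)
for name,P in (("w",[px2w(c,*p,.051)[:2] for p in Wp]),("t",[W[0],W[1],W[2],W[3]])):
    P=np.array(P)
    for sh in range(4):
        Ms=np.roll(M,sh,0)
        f=lambda q:(R.from_euler('z',q[2]).as_matrix()[:2,:2]@Ms.T).T.ravel()+np.tile(q[:2],4)-P.ravel()
        r=least_squares(f,[.53,.31,.4]); print(name,sh,r.x.round(4),r.cost)
```

```text
wrist [[0.392, 0.387], [0.564, 0.472], [0.677, 0.245], [0.505, 0.161]]
top [[0.387, 0.384], [0.562, 0.47], [0.68, 0.243], [0.502, 0.153]]
w 0 [0.5345 0.3162 0.4609] 0.00018320836282733648
w 1 [ 0.5345  0.3162 -1.1103] 0.0038497471693270686
w 2 [ 0.5345  0.3162 -2.6807] 0.00018320836282736204
w 3 [0.5345 0.3162 2.0313] 0.003849747169354621
t 0 [0.5326 0.3128 0.4681] 8.178036223230385e-05
t 1 [ 0.5326  0.3128 -1.1038] 0.0036688601958686333
t 2 [ 0.5326  0.3128 -2.6735] 8.178036223167664e-05
t 3 [0.5326 0.3128 2.0378] 0.0036688601958707145
```

The crate is at (0.533, 0.314) with yaw 0.465, and the fingers have room beside every wall. I'll pick and place the first bar, then check.

```bash
cat > pick.py <<'E'
from trayfit import *
CR=np.array([.533,.314,.465])
SLOTS=[(-.058,-.041),(-.058,0),(-.058,.041),(.032,-.022),(.032,.022)]
ZG=.029
def cratebars():
    go([.53,.31,.33],0.4); c=cam("wrist"); rr=R.from_euler('z',CR[2]).as_matrix()[:2,:2]
    roi=[w2px(c,[*(CR[:2]+rr@np.array(m)),.02]) for m in [(-.091,.121),(.091,.121),(.091,-.121),(-.091,-.121)]]
    bs=[b for b in bars(c,roi=roi,amin=250) if 70<b[3]<90 and b[4]<28]
    return bs,c
def pick(b):
    x,y,a=b[:3]; cl=a+np.pi/2
    manip.command_gripper(.032,100)
    go([x,y,.11],cl); go([x,y,ZG],cl,True,.12)
    manip.command_gripper(0.0,100); w=manip.get_width()
    go([x,y,.24],cl,True,.25); w2=manip.get_width(); print("grip",round(w,4),round(w2,4),manip.get_grip_force())
    return w2>.012
def place(s):
    p=tp([*Q[:3],0],(s[0],s[1],0)); cl=Q[2]+np.pi/2
    go([p[0],p[1],.25],cl); w=manip.get_width(); print("over tray",round(w,4))
    if w<.012: return False
    go([p[0],p[1],.169-.006+ZG+.0015],cl,True,.12)
    manip.command_gripper(.027); go([p[0],p[1],.26],cl,True,.25); return True
E
python3 - <<'E'
from pick import *
bs,c=cratebars(); print([np.round(b[:3],3).tolist() for b in bs])
b=bs[0]
if pick(b): print(place(SLOTS[0]))
bs,c=cratebars(); save(c,"w2.png"); print([np.round(b[:3],3).tolist() for b in bs])
t=cam("top"); save(t,"top2.png"); crop(t,155,140,380,250,3.5,"t2.png"); print(manip.get_time())
E
```

```text
[[0.531, 0.221, 0.421], [0.616, 0.259, 0.471], [0.502, 0.272, 0.396], [0.449, 0.371, 0.44], [0.538, 0.417, 0.535]]
grip 0.0151 0.0153 97.85253524780273
over tray 0.0161
True
[[0.616, 0.259, 0.474], [0.499, 0.271, 0.396], [0.449, 0.371, 0.44], [0.538, 0.417, 0.541]]
17.0167
```

View pics/t2.png

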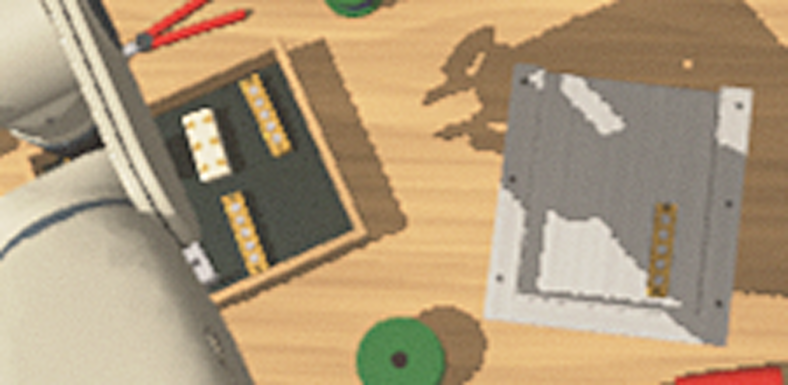

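The first bar lies on the tray at (663,250), straight and well clear of the wall. I'll do the rest the same way.

Run:
```python
from pick import *
i=1
while i<5:
    bs,c=cratebars(); print([np.round(b[:3],3).tolist() for b in bs])
    if len(bs)!=5-i: save(c,"w_odd.png"); print("count!"); break
    if not pick(bs[0]): save(cam("wrist"),"w_miss.png"); break
    if not place(SLOTS[i]): print("dropped"); save(cam("top"),"t_drop.png"); break
    i+=1
p=tp([*Q[:3],0],(-.02,0,0)); go([p[0],p[1]-.1,.45],0)
c=cam("wrist"); save(c,"w3.png"); c=cam("top"); save(c,"top3.png"); print(i,manip.get_time())
```

```text
[[0.616, 0.259, 0.473], [0.5, 0.271, 0.397], [0.449, 0.371, 0.439], [0.538, 0.417, 0.535]]
grip 0.0151 0.0148 97.87714004516602
over tray 0.0152
[[0.5, 0.271, 0.396], [0.449, 0.371, 0.439], [0.538, 0.417, 0.537]]
grip 0.0154 0.0152 97.82867074012756
over tray 0.0152
[[0.449, 0.371, 0.437], [0.539, 0.417, 0.535]]
grip 0.015 0.015 97.85450220108032
over tray 0.0148
[[0.538, 0.417, 0.536]]
grip 0.0152 0.0151 97.85999536514282
over tray 0.0147
5 48.9583
```

View pics/w3.png

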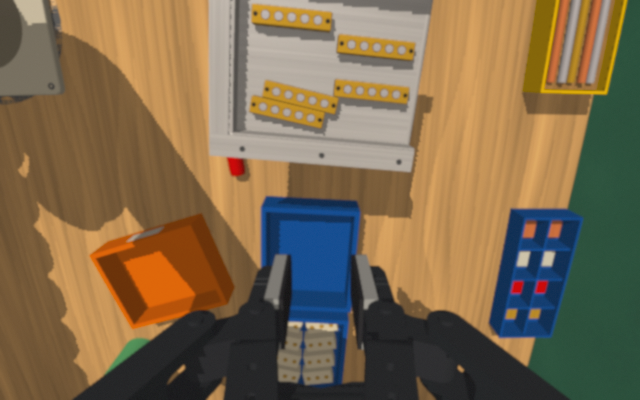

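All five bars are on the tray, at (291,18), (375,47), (371,92), (300,97) and (287,111). Two of them now touch, which does no harm. Next I take a closer wrist view of box and twin together.

Run:
```python
from trayfit import *
go([.49,-.49,.38],0)
c=cam("wrist"); save(c,"w4.png"); print(manip.get_position(),np.array(c["cam_to_world"])[:3,3].round(3))
cv2.imwrite("pics/w4b.png",cv2.resize(c["image"][:,120:520,::-1],None,fx=1.5,fy=1.5,interpolation=cv2.INTER_CUBIC))
```

```text
[ 0.49088305 -0.48873551  0.38088316] [ 0.49  -0.406  0.502]
```

View pics/w4b.png

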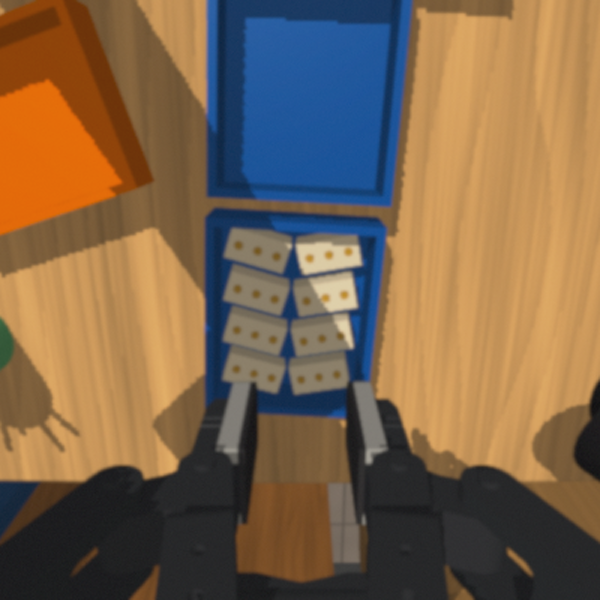

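The twin's blocks are at (290,300) and the box is above it, cut off by the frame edge. I'll take one wider view and fit both box silhouettes in code.

```bash
cat > boxfit.py <<'E'
from trayfit import *
from scipy.optimize import minimize
S=3
def bluemask(c):
    hsv=cv2.cvtColor(c["image"],cv2.COLOR_RGB2HSV); return cv2.inRange(hsv,(103,130,40),(125,255,255))
def hull(c,q,h=.055):
    P=[]
    for sx in(-.078,.078):
        for sy in(-.094,.094):
            for z in(0,h):
                P.append(w2px(c,[q[0]+sx*np.cos(q[2])-sy*np.sin(q[2]),q[1]+sx*np.sin(q[2])+sy*np.cos(q[2]),z]))
    return cv2.convexHull(np.array(P,np.float32))
def fit(c,q0,area=None):
    m=bluemask(c); m=cv2.morphologyEx(m,cv2.MORPH_OPEN,np.ones((3,3),np.uint8))
    n,l,st,ce=cv2.connectedComponentsWithStats(m)
    ctr=w2px(c,[q0[0],q0[1],.03]); hm=np.zeros_like(m); cv2.fillConvexPoly(hm,hull(c,q0).astype(np.int32),1)
    k=1+np.argmax([((l==i)&(hm>0)).sum() for i in range(1,n)])
    pts=np.argwhere(l==k)[:,::-1].astype(np.int32); tgt=np.zeros_like(m); cv2.fillConvexPoly(tgt,cv2.convexHull(pts),1)
    big=cv2.resize(tgt.astype(np.float32),None,fx=S,fy=S,interpolation=cv2.INTER_LINEAR)
    def cost(d):
        q=np.array(q0)+np.array([d[0],d[1],d[2]*10])/1000
        a=np.zeros(big.shape,np.uint8); h=(hull(c,q)+.5)*S-.5; cv2.fillConvexPoly(a,np.round(h*16).astype(np.int32),1,shift=4)
        return np.abs(a-big).sum()/big.sum()
    best=None
    for s in (15,5):
        x0=np.zeros(3) if best is None else best.x
        best=minimize(cost,x0,method="Nelder-Mead",options=dict(initial_simplex=x0+np.vstack([np.zeros(3),s*np.eye(3)]),xatol=.05,fatol=1e-5))
    return np.array(q0)+np.array([best.x[0],best.x[1],best.x[2]*10])/1000,best.fun,st[k]
E
python3 - <<'E'
from boxfit import *
t=load("top0")
for q in ([.492,-.374,-.08],[.477,-.58,-.08]):
    r=fit(t,q); print("top",r[0].round(4),round(r[1],3),r[2])
go([.49,-.49,.55],0)
c=cam("wrist"); save(c,"w5.png")
for q in ([.492,-.374,-.08],[.477,-.58,-.08]):
    r=fit(c,q); print("wrist",r[0].round(4),round(r[1],3),r[2])
E
```

```text
top [ 0.4902 -0.3725  0.3232] 0.835 [ 403  193   43   40 1562]
top [ 0.5402 -0.6313  0.3256] 49.43 [512 201   3  20  60]
wrist [ 0.4939 -0.3755 -0.0556] 0.017 [  276     0    99   122 11095]
wrist [ 0.4808 -0.5822 -0.0554] 0.036 [ 274  126   88  105 2902]
```

```bash
sed -i 's/(103,130,40),(125,255,255)/(103,110,25),(128,255,255)/' boxfit.py
python3 - <<'E'
from boxfit import *
go([.49,-.465,.56],0)
c=cam("wrist"); save(c,"w6.png")
for n,c in (("w6",c),("top",load("top0"))):
  for q in ([.494,-.375,-.056],[.481,-.58,-.056]):
    r=fit(c,q); print(n,r[0].round(4),round(r[1],3),r[2])
E
```

```text
w6 [ 0.4936 -0.3759 -0.0555] 0.017 [  277    16    97   120 10531]
w6 [ 0.4806 -0.5822 -0.0589] 0.027 [ 275  138   87  104 2919]
top [ 0.4906 -0.3748 -0.0405] 0.171 [ 391  192   61   48 2124]
top [ 0.478  -0.4999  0.512 ] 3.219 [452 193  21  49 304]
```

The box reads (0.494, -0.376) with yaw -0.056, and I'll return it to the same reading at the end. Now I pinch its far wall and slide it under the lip.

```bash
cat >> boxfit.py <<'E'
def rot(a): return np.array([[np.cos(a),-np.sin(a)],[np.sin(a),np.cos(a)]])
GX=.074; ZP=.054
def wallpt(q,z): p=np.array(q[:2])+rot(q[2])@np.array([GX,0]); return [p[0],p[1],z]
def stand(lx,ly,yaw=None): p=Q[:2]+rot(Q[2])@np.array([lx,ly]); return np.array([p[0],p[1],Q[2] if yaw is None else yaw])
def grab(q,z=ZP):
    manip.command_gripper(.042,60); go(wallpt(q,.13),q[2]); go(wallpt(q,z),q[2],True,.12)
    print("Fz",np.round(manip.get_contact_force(),1)); manip.command_gripper(0,60); print("w",manip.get_width(),manip.get_position().round(4))
def slide(path,rate=.1):
    for q in path:
        go(wallpt(q,ZP),q[2],True,rate); print("w",round(manip.get_width(),4),"F",np.round(manip.get_contact_force(),1))
def release(q):
    manip.command_gripper(.042); go(wallpt(q,.16),q[2],True,.15)
E
python3 - <<'E'
from boxfit import *
b=np.array([.4936,-.3759,-.0555]); tgt=stand(.129,0)
print(tgt, fit.__name__)
grab(b)
slide([stand(.131,-.30),tgt])
release(tgt)
go([tgt[0]+.0,tgt[1]-.19,.5],0)
c=cam("wrist"); save(c,"w7.png"); r=fit(c,tgt); print(r[0].round(4),round(r[1],3),r[2]); t=cam("top"); save(t,"top7.png"); print(manip.get_time())
E
```

```text
[ 0.66423533 -0.09025678 -0.0936    ] fit
Fz [-1.2 -0.9  0.1]
w 0.006741966345821167 [ 0.568  -0.3804  0.0551]
w 0.0066 F [-4.6  1.2  7.5]
w 0.0073 F [-1.3 -4.1  6.8]
[ 0.6661 -0.0895 -0.0973] 0.173 [ 280    0   97   78 6537]
62.025
```

View pics/w7.png

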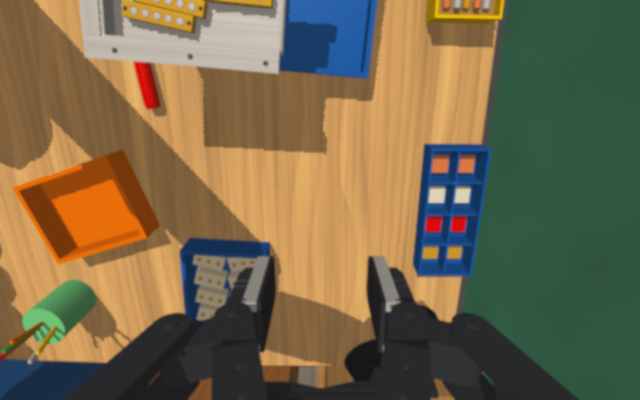

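The box sits under the lip with its corner at (366,77), and all bars are still on the tray. I'll confirm that corner numerically, then tip by pushing the right flange.

Run:
```python
from boxfit import *
c=load("w7"); tgt=stand(.129,0)
print("corner meas",px2w(c,369,78,.055).round(3),"exp",(tgt[:2]+rot(tgt[2])@np.array([.078,-.094])).round(3))
q=px2w(c,369,78,.055)[:2]-(tgt[:2]+rot(tgt[2])@np.array([.078,-.094]))
if np.hypot(*q)>.012: raise SystemExit("check")
manip.command_gripper(0,40)
yaw=Q[2]; X,Y=.068,-.090
go(arc(X,Y,0,dz=.08),yaw); go(arc(X,Y,0,dz=.006),yaw,True,.1)
f0=np.array(manip.get_contact_force())
for t in np.arange(.0,.80,.05):
    manip.servo_line(arc(X,Y,min(t,.75),dz=-max(0,t-.75)*.05),None,.08)
    f=(np.array(manip.get_contact_force())-f0).round(1)[2]; print(round(t,2),f,end='  ')
    if f>22: break
manip.hold(.5)
p=manip.get_position(); c=cam("top"); save(c,"top8.png")
p[2]+=.12; manip.servo_line(p,None,.2)
pp=stand(.129,-.13); go([pp[0],pp[1],.42],0)
c=cam("wrist"); save(c,"w8.png"); print(manip.get_time())
```

```text
corner meas [ 0.736 -0.192  0.055] exp [ 0.733 -0.191]
0.0 0.6  0.05 2.2  0.1 3.3  0.15 3.6  0.2 4.3  0.25 4.8  0.3 5.2  0.35 4.2  0.4 4.1  0.45 2.0  0.5 1.6  0.55 1.7  0.6 0.7  0.65 2.2  0.7 9.1  0.75 14.3  70.3583
```

View pics/w8.png

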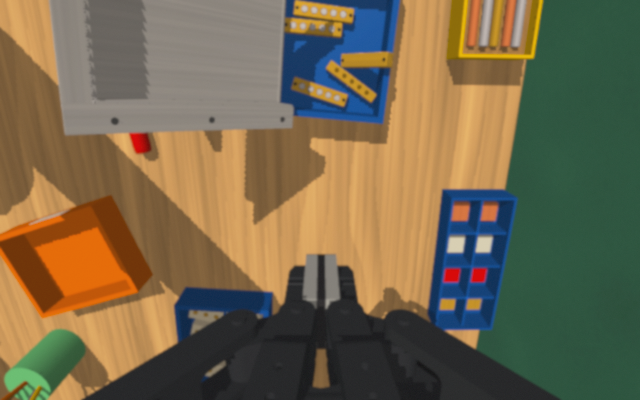

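All five bars are in the box, at (324,12), (314,27), (365,60), (351,82) and (319,92), and the tray is empty. Now I push the tray back level and check the box corner.

Run:
```python
from boxfit import *
c=load("w8"); tgt=stand(.129,0)
print("corner meas",px2w(c,384,124,.055).round(3),"exp",(tgt[:2]+rot(tgt[2])@np.array([.078,-.094])).round(3))
yaw=Q[2]+np.pi/2
p=manip.get_position(); 
go(arc(-.125,0,.75,dz=.10),yaw); go(arc(-.125,0,.75,dz=.018),yaw,True,.1)
f0=np.array(manip.get_contact_force())
for t in list(np.arange(.75,-.001,-.05))+[0]:
    manip.servo_line(arc(-.125,0,max(t,0)),None,.08); f=(np.array(manip.get_contact_force())-f0).round(1); print(round(t,2),f[2],end='  ')
    if np.abs(f).max()>35: print("stop",f); break
for d in (.001,.002,.003):
    pz=arc(-.125,0,0,dz=-d); manip.servo_line(pz,None,.03); f=(np.array(manip.get_contact_force())-f0)[2]; print(d,round(f,1))
    if f>20: break
p=manip.get_position(); p[2]+=.12; manip.servo_line(p,None,.2)
go([tgt[0],tgt[1]-.11,.55],0)
c=cam("wrist"); save(c,"w9.png"); r=fit(c,tgt); print(r[0].round(4),round(r[1],3),r[2])
print(manip.get_time())
im=c["image"][:,:,::-1].copy()
for p in [(-.135,.102,.026),(-.135,-.102,.026),(.085,.102,.026),(.085,-.102,.026),(.085,-.076,0),(-.111,.076,0),(-.111,-.076,0)]:
    cv2.circle(im,tuple(w2px(c,tp([*Q[:3],0],p)).round().astype(int).tolist()),4,(0,0,255),1)
cv2.imwrite("pics/w9m.png",im)
```

```text
corner meas [ 0.736 -0.192  0.055] exp [ 0.733 -0.191]
0.75 -0.9  0.7 -0.9  0.65 -0.7  0.6 -0.6  0.55 -0.0  0.5 -0.2  0.45 0.5  0.4 -1.1  0.35 0.2  0.3 0.0  0.25 -0.1  0.2 0.3  0.15 0.1  0.1 -0.9  0.05 0.4  -0.0 -0.4  0 1.1  0.001 14.0
0.002 27.0
[ 0.6687 -0.0906 -0.1107] 0.224 [ 289    0   87  126 6409]
79.5417
```

View pics/w9m.png

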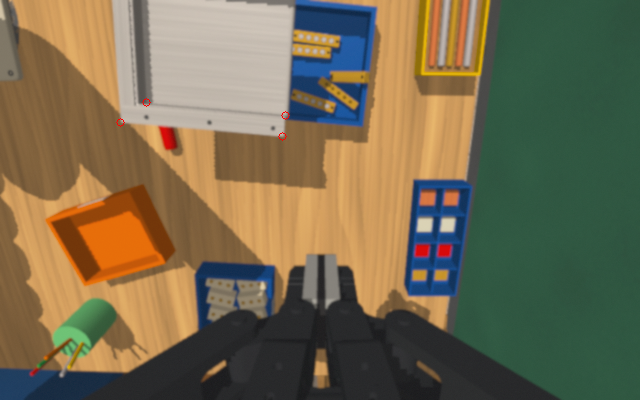

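The tray is level, with the corners as predicted. The box is unmoved and holds all five bars. One bar end touches the far wall near its middle (367,77), so I'll pinch that wall 30 mm to the +y side and slide the box home.

```bash
sed -i 's/^def wallpt.*/GY=.030\ndef wallpt(q,z): p=np.array(q[:2])+rot(q[2])@np.array([GX,GY]); return [p[0],p[1],z]/' boxfit.py
python3 - <<'E'
from boxfit import *
tgt=stand(.129,0)+[.002,-.001,0]; home=np.array([.4936,-.3759,-.0555])
grab(tgt)
slide([stand(.131,-.02),np.array([.640,-.362,-.08]),home],.1)
release(home)
go([.49,-.465,.56],0)
c=cam("wrist"); save(c,"w10.png"); r=fit(c,home); print(r[0].round(4),round(r[1],3),r[2]); r=fit(c,[.481,-.58,-.056]); print(r[0].round(4),r[1])
a,b=load("w6")["image"],c["image"]
cv2.imwrite("pics/cmp.png",np.hstack([cv2.resize(i[0:260,250:400,::-1],None,fx=2.3,fy=2.3,interpolation=cv2.INTER_CUBIC) for i in (a,b)]))
print(manip.get_time())
E
```

```text
Fz [-0.6  0.5  0.5]
w 0.006533823220620675 [ 0.7429 -0.0684  0.0552]
w 0.007 F [-0.4 -2.9  6.4]
w 0.0066 F [1.  7.  6.9]
w 0.0065 F [ 5.1 -1.   5.4]
[ 0.4958 -0.3755 -0.0535] 0.018 [ 279   16   97  120 7739]
[ 0.4806 -0.5823 -0.0609] 0.027172144502401352
90.3833
```

View pics/cmp.png

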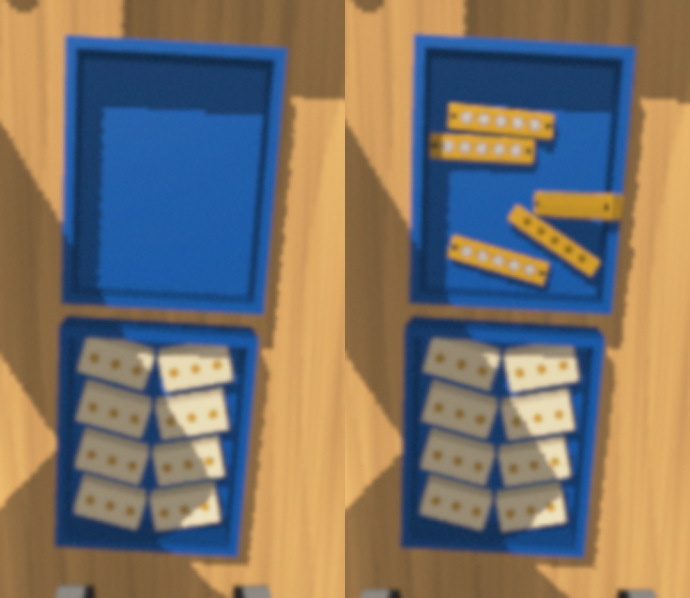

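The box is home: within 2 mm of its first reading and square. But one bar, at (578,205) in the right picture, leans with its end over the far rim. I'll pick it up near the top and lay it down inside.

Run:
```python
from boxfit import *
c=load("w10"); px=lambda u,v:(250+(u-345+.5)/2.3-.5,(v+.5)/2.3-.5)
lo,hi=px2w(c,*px(537,203),.015),px2w(c,*px(620,207),.062); mid=px2w(c,*px(588,206),.045)
print(lo.round(3),hi.round(3),mid.round(3),np.linalg.norm(lo-hi))
home=np.array([.4958,-.3755,-.0535]); cl=home[2]+np.pi/2
print("box frame",[(rot(home[2]).T@(p[:2]-home[:2])).round(3) for p in (lo,hi,mid)])
manip.command_gripper(.034,60)
go([mid[0],mid[1],.15],cl); go([mid[0],mid[1],.055],cl,True,.08); print(np.round(manip.get_contact_force(),1))
manip.command_gripper(0,60); print("w",manip.get_width())
ex,ey=rot(home[2]).T
go([mid[0],mid[1],.105],cl,True,.1)
p=mid[:2]-.040*ex+.018*ey
go([p[0],p[1],.105],cl,True,.1); print("w",manip.get_width())
f0=np.array(manip.get_contact_force())
for z in np.arange(.095,.040,-.004):
    go([p[0],p[1],z],cl,True,.05); f=manip.get_contact_force()-f0
    if f[2]>4: print("touch",z,f.round(1)); break
manip.command_gripper(.034); manip.hold(.3); go([p[0],p[1],.15],cl,True,.12)
go([.49,-.465,.56],0)
c=cam("wrist"); save(c,"w11.png"); r=fit(c,home); print(r[0].round(4),round(r[1],3))
t=cam("top"); save(t,"top11.png")
a=cv2.resize(c["image"][0:200,250:400,::-1],None,fx=2.5,fy=2.5,interpolation=cv2.INTER_CUBIC); b=cv2.resize(t["image"][135:260,155:275,::-1],(400,500),interpolation=cv2.INTER_CUBIC)
cv2.imwrite("pics/fin.png",np.hstack([a,b])); print(manip.get_time())
```

```text
[ 0.511 -0.393  0.015] [ 0.571 -0.395  0.062] [ 0.549 -0.394  0.045] 0.07572200761707999
box frame [array([ 0.016, -0.016]), array([ 0.076, -0.015]), array([ 0.054, -0.016])]
[-0.  -0.   0.1]
w 0.017142987920098704
w 0.016703786031868412
touch 0.05099999999999996 [ 2.8  1.8 10.7]
[ 0.4957 -0.3756 -0.0533] 0.018
101.3833
```

View pics/fin.png

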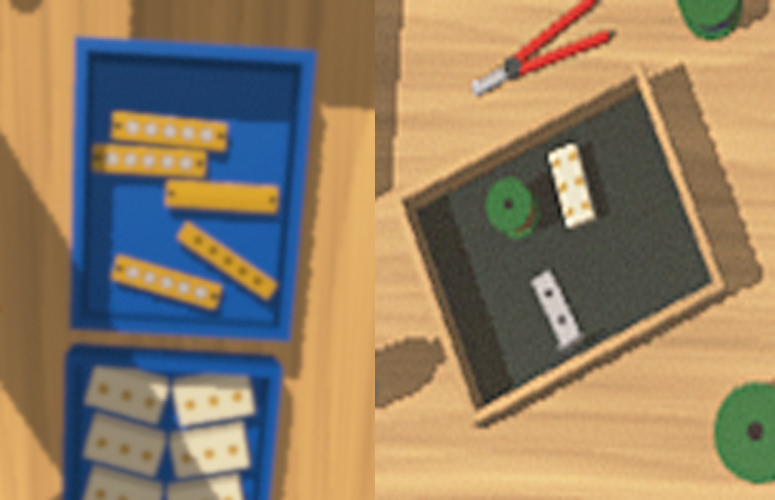

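All five bars now lie flat inside the box, and the box sits square beside its twin at the original gap. The reel, block and bracket are still in the crate and the tray is level, so I'm handing in.

```bash
python3 -c "
from rig import manip
print(manip.sign_off(),manip.get_time())"
```

```text
the job is handed in; nothing more can be done
the job is handed in; nothing more can be done
```

I handed the job in at about 101 s (limit 210 s): all five brass bars are in the blue box, the box is back square beside its twin to within about 2 mm, the tray is level, and the other parts are still in the crate.

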